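# Close up the gated medicine bay at the nurses' station

## Task

Put the medicine bay on the counter back in order and shut it: stand the amber bottle, which is in the way of the gate, upright well inside the steel tray, stand the red-and-white carton upright, centred and square on the green pad inside the bay, and after that push the blue gate shut until its sprung latch bolt rides over the strike and snaps in behind it. Set the bottle and the carton down, do not drop them, and leave everything else standing where it is.

Things in the scene. Friction and masses are not known exactly. Their poses are not given: they have to be found in the camera images.
- bay: fixed open-topped bay: floor 6 mm thick, 158 x 290 mm; side walls 55 mm high, inner faces y = +-134 mm; back rails x = 79 mm, 60 mm high; front posts 106 mm high at x = -75, y = 137 (hinge) and -145 mm (keeper). Origin: middle of its underside; x from gate to back, y to the hinge side. Places at y = -78, 0, 78 mm hold the pad, small box and blue-capped bottle in any order
- gate (a joint): gate angle (rad): 0 shut (stop), grows as it swings out to the front, up to 1.7; stays where left. Panel 237 mm long, 12 thick, 12 to 86 mm above the counter (latch to 111). At angle a it points from the hinge along (-sin a, -cos a) in the bay's x, y. The latch needs about 4 N at the free end, 7 N at 155 mm from the hinge, in the last 0.09 rad; latched, play 0.02 rad
- bolt (a joint): how far the brass latch bolt is pressed into the gate (m): 0 out, at most 0.009; sprung outwards, 1.3 to 3 N. On the gate's top edge at its free end, standing out 9 mm, 94 mm above the counter. Its bevelled leading face rides on the strike as the gate shuts and is pressed in about 6.5 mm, then it springs out behind it
- gate_hinge (a point): point on the gate's vertical hinge line, 50 mm above the counter; in the bay's frame x = -75 mm, y = +122.5 mm
- gate_push (a point): point on the gate's outer face (the side away from the bay's inside), 155 mm from the hinge and 62 mm above the counter; pushing square on this face here shuts the gate, with room for a gripper beside the latch
- strike (a point): inner edge of the steel strike plate on the keeper post at the front of the bay, 94 mm above the counter, which the bolt must pass
- pad: green pad, 80 x 58 mm (along the bay's x, y), 3 mm thick, fixed on the bay's floor at one of its three places; origin: middle of its underside, 6 mm above the counter; axes as the bay's
- carton: white carton with a red band, 60 x 42 x 105 mm (its x, y, z), about 150 g, stands on the counter beside the bay, left or right; origin: middle of its underside
- bottle: amber bottle with a white cap, 48 mm across, 120 mm tall (straight side up to 90 mm), about 180 g, stands on the counter in front of the bay within the gate's swing; origin: middle of its underside
- tray: fixed shallow steel tray, 130 x 150 mm (its x, y), walls 4 mm thick and 18 mm high, floor about 4 mm thick; origin: middle of its underside; on the other side of the counter from the carton
- vial_box: small white box with an orange band standing in the bay, 50 x 40 x 66 mm; origin: middle of its underside; leave it alone
- drops: white bottle with a blue cap standing in the bay, 40 mm across, 70 mm tall; origin: middle of its underside; leave it alone
- ointment: white jar with a green cap, 46 mm across, 55 mm tall, beside the bay on the keeper side; origin: middle of its underside; leave it alone
- swabs: glass jar with a steel cap, 48 mm across, 75 mm tall, beside the bay on the hinge side; origin: middle of its underside; leave it alone
- mug: white mug, 72 mm across, 82 mm tall, its handle at its y; origin: middle of its underside; leave it alone

How it is judged:
On the way, in this order (a step that is already met when the one before it is completed fails the run):
1. the bottle and the carton are in their places and let go (in either order) while the gate is still open (x of bottle in the frame of tray between -0.04 and 0.04 m and y of bottle in the frame of tray between -0.05 and 0.05 m and z of bottle in the frame of tray below 0.012 m and angle between each of bottle, carton's own z axis and vertical below 0.1 rad and linear speed of each of bottle, carton below 0.03 m/s and contact force between the fingers and bottle below 0.1 N and horizontal distance between carton and pad below 0.015 m and z of carton in the frame of pad below 0.008 m and (angle between the x axis of carton and the x axis of bay, either way round below 0.25 rad or angle between the x axis of carton and the y axis of bay, either way round below 0.25 rad) and contact force between the fingers and carton below 0.1 N and value of joint gate above 0.15 rad), for 0.2 s.
2. the gate is shut and its bolt has sprung out behind the strike (value of joint gate below 0.035 rad and value of joint bolt below 0.003 m), for 0.2 s.
At the end, for the whole second after the job is handed in: Gate within 0.035 rad of shut, bolt pressed in under 3 mm; bottle on the tray floor, within 40 (x), 50 mm (y) of its middle; carton on the pad, within 15 mm of its middle, square to the bay within 0.25 rad, either way round; both upright (0.1 rad), released, at rest (all of step 2 and x of bottle in the frame of tray between -0.04 and 0.04 m and y of bottle in the frame of tray between -0.05 and 0.05 m and z of bottle in the frame of tray below 0.012 m and angle between each of bottle, carton's own z axis and vertical below 0.1 rad and linear speed of each of bottle, carton below 0.03 m/s and contact force between the fingers and bottle below 0.1 N and horizontal distance between carton and pad below 0.015 m and z of carton in the frame of pad below 0.008 m and (angle between the x axis of carton and the x axis of bay, either way round below 0.25 rad or angle between the x axis of carton and the y axis of bay, either way round below 0.25 rad) and contact force between the fingers and carton below 0.1 N and velocity of joint gate between -0.1 and 0.1 rad/s); the robot touches nothing.
It fails at once if a thing to be left alone is moved more than 30 mm or tipped (distance of any of vial_box, drops, ointment, swabs, mug from where it was at the start of the episode above 0.03 m or angle between any of vial_box, drops, ointment, swabs, mug's own z axis and vertical above 0.5 rad).
It fails at once if the bottle is dropped or knocked over ((linear speed of bottle above 0.6 m/s and contact force between the fingers and bottle below 0.05 N) or angle between bottle's own z axis and vertical above 1 rad).
It fails at once if the carton is dropped or knocked over ((linear speed of carton above 0.6 m/s and contact force between the fingers and carton below 0.05 N) or angle between carton's own z axis and vertical above 1 rad).
It also fails if it takes over 72 s, if anything falls off the work surface, if the arm or the gripper's body presses on something with over 40 N, if the wrist force passes 120 N, or if a joint passes its speed limit or range.

## Robot

A 6-joint arm with a two-finger parallel gripper is mounted at the origin on the work surface. World frame = base frame: x ahead of the robot, y to its left, z up, the work surface at z = 0. Lengths are in m, angles in rad, forces in N, time in s.
With the tool pointing down it reaches from about 0.325 to 0.775 m from the base axis. Payload 5.5 kg.
Tool frame: the origin (TCP) lies midway between the tips of the shut fingers; the grasp point (between the pads) lies 19 mm behind it; x points along the fingers, z is the direction in which the jaws open and shut, and the axes are right-handed (so a half turn about x gives the same grasp; the last joint's range is limited). The gripper opens to 88 mm and grips with 3 to 60 N. Pads are 20 mm wide; open, the fingers measure 115 mm over their backs; the gripper's body (75 mm by 178 mm) begins 61 mm behind the grasp point.
Start: joints at [-1.404, 0.091, 1.231, -0, 1.82, -0.057], TCP at [0.133, -0.585, 0.223] pointing down, gripper open.
Joint ranges: [-2.87, 2.87], [-0.86, 2.18], [0.17, 2.46], [-1.51, 4.65], [0.06, 2.69], [-2.65, 2.65]. Speed limits (rad/s): [2.57, 2.57, 3.01, 3.14, 3.14, 3.14].

## Interface

Orientations are given as a 3x3 rotation matrix whose columns are the frame's x, y, z axes.
In Python, from bench import * gives the robot as it stands. The module is installed in compiled form; this text tells all that it offers.
- The arm moves only by the shell command python3 -m pendant 'ROWS' [FORCE]. ROWS is JSON, a list that holds one entry, the list of rows, each a list of 7 numbers: the turn, a rotation vector about the tool's x, y, z in degrees, then the shift along the tool's x, y, z in units of 40 mm (1.0 is 40 mm), then the finger opening in mm, from 0 to 87.8. In form: [[[rx, ry, rz, dx, dy, dz, jaw], ...]]. A call has 1 to 10 rows; each row shifts and turns the pose as measured when the row begins, along the tool's axes as they then stand; what a row does not reach is not made up. A row lasts 1/12 s, in which the tool goes at most 41.7 mm and 7.16 degrees, less where a joint would pass 70% of its speed; a pose out of reach is approached as far as the arm can. A call is refused whole if a number of a shift passes 1 or a number of a turn 7.16, either way. A call with a gripper value outside its range is refused whole. The fingers move at their own pace and stop on an object; FORCE is the grip in N (left out, the last holds). Time passes only in rows, so rows that do not move let the fingers close. It gives the time, the measured TCP pose, the force and the opening at its end, in the units of the state.
- get_state(): the state, without advancing time (a new reading comes with each control period).
- get_image(name): name is "scene" or "top"; returns a dict with "image" (384x512x3 uint8, red, green, blue), "fx", "fy", "cx", "cy" (pixels), "origin" and "attitude" of the camera in the world. Camera axes: x right, y down, z forward; pixel columns grow to the right and rows downward; lengths in m; the calibration is good to about 2 mm. A picture is of the moment at which its call begins. There is no depth.
- close_job(): hands the job in, once; it reports no verdict.
Trained networks look in a picture, given as the dict that the camera call returned (one of the last four; its "shot" number tells which), for a name from the list of things; names that differ only in an ending like _2 or _b are one class to them, and where a whole thing is asked for, a point or a joint stands for the part that bears it (a point fixed in the world has none). Each returns a list of dicts, best first, with "confidence" (0 to 1); they miss things now and then, are a little off and sometimes report something else, mostly with a low value. They report only what shows in the picture. A call takes as long as a camera call.
- look_for(target, picture): "xy" ([column, row] in pixels, amid what is visible of it).
- place_of(target, picture): "xy" ([column, row] in pixels: a listed point, or the origin of a listed thing).
The state is a dict: "clock": time; "joint_positions": joint angles; "dq": joint speeds; "effort": joint torques, N m; "eef_pos": TCP position; "eef_rot": TCP orientation; "force": force on the tool from outside, world axes, zero at the start; "wrist_torque": the same for the moment, N m; "grip_width": finger opening in m.
Only numpy, scipy, OpenCV 4.12 (cv2) and the standard library are available. Lean on these libraries where they do the work, as an engineer would, in place of code of your own. Each camera call takes 0.05 s, during which the arm holds its last target. There are 200 camera calls.

## Working session

There is one attempt and no reset: what is moved stays moved. The work goes in short steps, Python scripts to look and compute and a shell command to move; the robot and the scene stay as the last step left them, time stands still between calls to the robot, and variables do not carry over. Pictures are saved under pics/ and viewed, about 8 in all and at most 12, crops included, and the job is handed in when it is done.

```bash
mkdir -p pics; cat > h.py <<'E'
from bench import *
import numpy as np, cv2
def ray(p,xy):
    d=np.array([(xy[0]-p["cx"])/p["fx"],(xy[1]-p["cy"])/p["fy"],1.0])
    return np.array(p["origin"]),np.array(p["attitude"])@d
def onz(p,xy,z):
    o,d=ray(p,xy); return o+d*(z-o[2])/d[2]
def proj(p,X):
    c=np.array(p["attitude"]).T@(np.array(X)-p["origin"]); return [p["fx"]*c[0]/c[2]+p["cx"],p["fy"]*c[1]/c[2]+p["cy"]]
def tri(p,a,q,b):
    o1,d1=ray(p,a);o2,d2=ray(q,b);s=np.linalg.lstsq(np.c_[d1,-d2],o2-o1,rcond=None)[0]
    return (o1+d1*s[0]+o2+d2*s[1])/2
def save(p,n): cv2.imwrite("pics/"+n,p["image"][:,:,::-1])
E
python3 - <<'E'
from h import *
np.set_printoptions(precision=4,suppress=True)
P={n:get_image(n) for n in("scene","top")}
for n,p in P.items():
    print(n,p["origin"],p["fx"],np.array(p["attitude"]).tolist())
Z=dict(gate_hinge=.05,gate_push=.062,strike=.094,pad=.006,vial_box=.006,drops=.006,tray=0)
for t in "bay gate_hinge gate_push strike pad carton bottle tray vial_box drops ointment swabs mug".split():
    for n,p in P.items():
        r=place_of(t,p)[:2]
        for d in r: print(t,n,np.round(d["xy"],1),round(d["confidence"],2),onz(p,d["xy"],Z.get(t,0)))
im=np.hstack([P["scene"]["image"],P["top"]["image"]])
cv2.imwrite("pics/a.png",cv2.resize(P["scene"]["image"],(768,576))[:,:,::-1]);cv2.imwrite("pics/b.png",cv2.resize(P["top"]["image"],(768,576))[:,:,::-1])
s=get_state();print(s["clock"],s["eef_rot"],s["eef_pos"],s["grip_width"])
E
```

```text
scene [ 0.8326 -0.2784  0.7442] 352.1053703345579 [[0.731063323593115, 0.5720282441881952, -0.371927553090597], [0.6821432401047957, -0.624789627175606, 0.37989277665296334], [-0.015067079223236655, -0.5314335420584005, -0.8469659813114946]]
top [ 0.3034 -0.0079  1.1329] 461.6158688233048 [[-0.04770676181643534, -0.9748163607056566, 0.21784656935001032], [-0.9988613491357221, 0.046616143526549025, -0.010145953157641703], [-0.00026472581056404725, -0.21808254873623228, -0.9759302904700489]]
bay scene [269.3 269.9] 0.95 [ 0.6718 -0.0709  0.    ]
bay top [279.8 148.5] 0.82 [ 0.6708 -0.0733  0.    ]
gate_hinge scene [297.5 209.3] 0.79 [0.6357 0.0633 0.05  ]
gate_hinge top [226.2 157.2] 0.75 [0.6386 0.0618 0.05  ]
gate_hinge top [385.9 201.4] 0.56 [ 0.51   -0.3166  0.05  ]
gate_push scene [245.4 172.5] 0.92 [0.4857 0.0514 0.062 ]
gate_push top [231.1 216.6] 0.77 [0.4888 0.0541 0.062 ]
strike scene [193.3 248.7] 0.86 [ 0.5528 -0.1667  0.094 ]
strike top [324.6 178.5] 0.57 [ 0.5625 -0.1676  0.094 ]
pad scene [269.3 270.1] 0.91 [ 0.6734 -0.0729  0.006 ]
pad scene [246.3 170.3] 0.24 [0.4541 0
[... 663 characters left out ...]
4  0.0069 0.006 ]
drops top [250.4 137.7] 0.61 [0.7015 0.0009 0.006 ]
ointment scene [181.2 322.4] 0.92 [ 0.6138 -0.2741  0.    ]
ointment scene [245.7 168.5] 0.31 [0.4459 0.0911 0.    ]
ointment top [354.8 163.7] 0.64 [ 0.6211 -0.2621  0.    ]
ointment top [307.8 150. ] 0.3 [ 0.6633 -0.1449  0.    ]
swabs scene [343.3 226.7] 0.61 [0.7294 0.124  0.    ]
swabs top [200.2 132. ] 0.85 [0.7253 0.1302 0.    ]
mug scene [115.5 228.1] 0.72 [ 0.3385 -0.2403  0.    ]
mug top [387.3 200.6] 0.72 [ 0.5215 -0.3346  0.    ]
mug top [359.9 276.2] 0.58 [ 0.3388 -0.2484  0.    ]
1.4 [[-0.      0.9751  0.222 ]
 [ 0.      0.222  -0.9751]
 [-1.     -0.     -0.    ]] [ 0.1332 -0.585   0.2226] 0.08786105667930036
```

View pics/a.png

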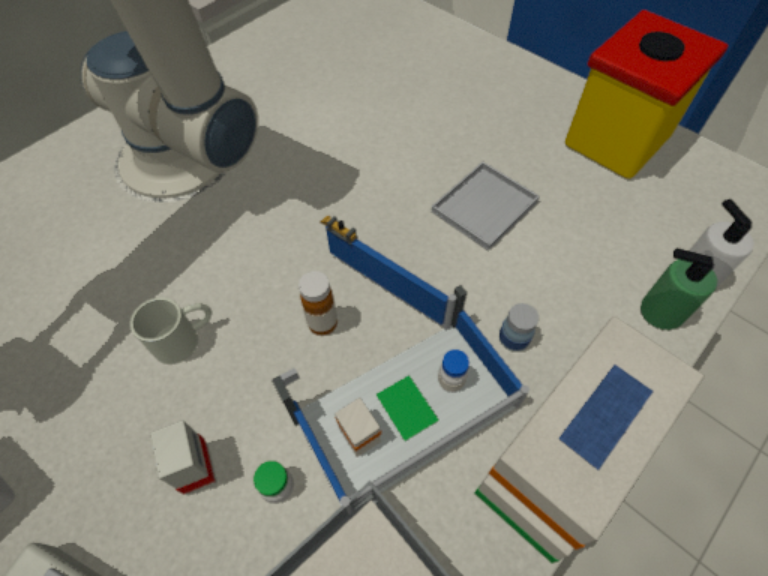

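View pics/b.png

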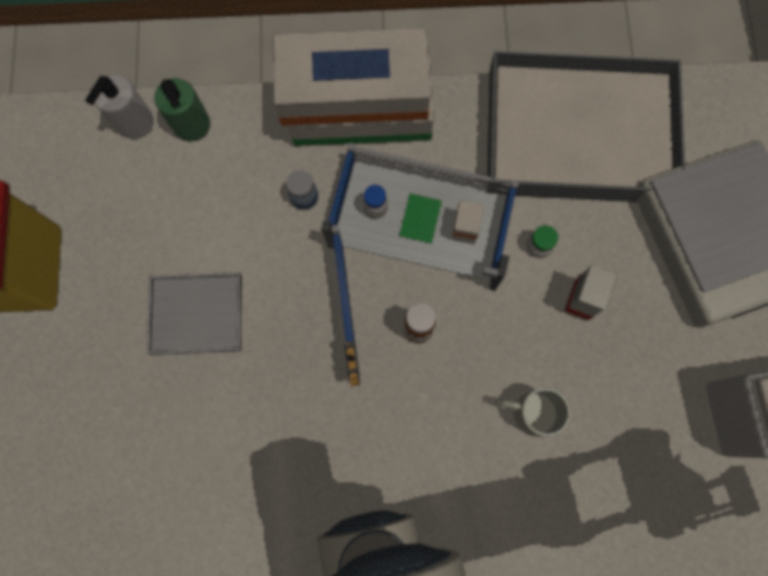

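The scene view shows the bottle at about (318,305) of the 1.5x picture, inside the gate's swing. The carton is at (183,458), and the pad is in the middle place between the vial box and the drops. The tray is on the left. Next I'll get the yaws and tighten the bottle and carton positions.

```bash
cat > m.py <<'E'
from h import *
np.set_printoptions(precision=4,suppress=True)
P={n:get_image(n) for n in("scene","top")}
def rect(X):
    r=cv2.minAreaRect((X[:,:2]*1000).astype(np.float32)); return np.round(r[0],1),np.round(r[1],1),round(r[2],1)
for n,p in P.items():
    hsv=cv2.cvtColor(p["image"],cv2.COLOR_RGB2HSV)
    g=((hsv[...,0]>50)&(hsv[...,0]<75)&(hsv[...,1]>150)).astype(np.uint8)
    k,l,st,c=cv2.connectedComponentsWithStats(g)
    i=min(range(1,k),key=lambda j:np.linalg.norm(onz(p,c[j],.009)[:2]-[.675,-.072]))
    ys,xs=np.where(l==i);print(n,"pad",rect(np.array([onz(p,(x,y),.009) for x,y in zip(xs,ys)])))
E
cat > m2.py <<'E'
from m import *
out=[]
for n,c,h in(("scene",(125,305),40),("top",(392,195),26),("scene",(213,200),40),("top",(280,215),26)):
    out.append(cv2.resize(P[n]["image"][c[1]-h:c[1]+h,c[0]-h:c[0]+h],(290,290),interpolation=cv2.INTER_CUBIC))
im=np.vstack([np.hstack(out[:2]),np.hstack(out[2:])]);cv2.imwrite("pics/c.png",im[:,:,::-1])
E
python3 m2.py
```

```text
scene pad (array([677.8, -73. ]), array([56. , 77.1]), 73.7)
top pad (array([677.4, -71.7]), array([45.6, 69.5]), 73.7)
```

View pics/c.png

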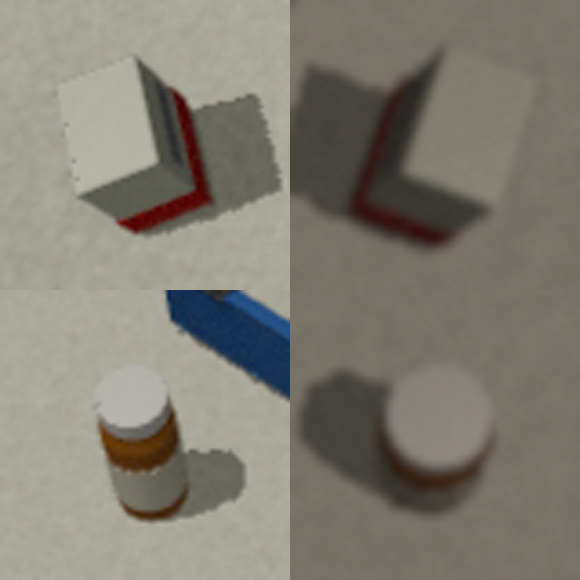

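The crops show the carton's top face and the bottle's cap clearly, so I'll compute from those edges.

```bash
cat > m3.py <<'E'
from m import *
S=P["scene"];T=P["top"]
cs=[(58,88),(135,57),(158,163),(78,197)];ct=[(155,45),(247,78),(200,212),(112,175)]
for p,c,o,k in((S,cs,(85,265),290/80),(T,ct,(366,169),290/52)):
    X=np.array([onz(p,(o[0]+x/k-.5,o[1]+y/k-.5),.105) for x,y in c])
    print("carton",X.mean(0),rect(X),"edges yaw",[round(float(np.degrees(np.arctan2(*(X[(i+1)%4]-X[i])[[1,0]]))),1) for i in range(4)])
for p,c,o,k in((S,(131,102),(173,160),290/80),(T,(150,128),(254,189),290/52)):
    print("bottle",onz(p,(o[0]+c[0]/k-.5,o[1]+c[1]/k-.5),.12))
# gate
h=np.array([.637,.0625]);g=np.array([.487,.053]);a=np.radians(-16.3);R=np.array([[np.cos(a),-np.sin(a)],[np.sin(a),np.cos(a)]])
d=R.T@(g-h);print("hinge by pad",np.array([.677,-.0725])+R@[-.075,.1225],"strike",R@[-.075,-.13]+[.677,-.0725],"d",d,"a",np.arctan2(-d[0],-d[1]))
E
python3 m3.py
```

```text
scene pad (array([677.8, -73. ]), array([56. , 77.1]), 73.7)
top pad (array([677. , -72.8]), array([47.8, 69.7]), 73.6)
carton [ 0.5247 -0.3308  0.105 ] (array([ 524.8, -330.8]), array([39.3, 58.2]), 65.6) edges yaw [66.7, -24.5, -113.1, 155.6]
carton [ 0.5217 -0.3299  0.105 ] (array([ 521.9, -329.6]), array([39.5, 60.6]), 64.9) edges yaw [-113.5, 154.9, 63.5, -23.7]
bottle [ 0.4848 -0.057   0.12  ]
bottle [ 0.4851 -0.0594  0.12  ]
hinge by pad [0.6394 0.0661] strike [ 0.5685 -0.1762] d [-0.1413 -0.0512] a 1.2230588011867476
```

```bash
cat > go.py <<'E'
# usage: go.py x y z yaw_of_toolz_deg -> remaining in tool axes, units of 40mm
import sys;from h import *
s=get_state();R=np.array(s["eef_rot"]);t=np.array([float(v) for v in sys.argv[1:4]])
d=R.T@(t-s["eef_pos"])/.04
yaw=np.degrees(np.arctan2(R[1,2],R[0,2]))
print("t",round(s["clock"],2),"pos",np.round(s["eef_pos"],4),"yaw",round(yaw,2),"down",np.round(R[:,0],3),"F",np.round(s["force"],1),"w",round(s["grip_width"],4),"q6",round(s["joint_positions"][5],2))
print("units",np.round(d,3),"rx",round((yaw-float(sys.argv[4])+90)%180-90,2))
E
python3 -m pendant '[[[0,0,0,0,0.95,-0.352,87],[0,0,0,0,0.95,-0.352,87],[0,0,0,0,0.95,-0.352,87],[0,0,0,0,0.95,-0.352,87],[0,0,0,0,0.95,-0.352,87],[0,0,0,0,0.95,-0.352,87],[0,0,0,0,0.95,-0.352,87],[0,0,0,0,0.95,-0.352,87],[0,0,0,0,0.95,-0.352,87],[0,0,0,0,0.95,-0.352,87]]]'
python3 -m pendant '[[[7,0,0,0,0,0,87],[7,0,0,0,0,0,87],[7,0,0,0,0,0,87],[7,0,0,0,0,0,87],[7,0,0,0,0,0,87]]]'
python3 go.py .523 -.330 .2 -114.5
```

```text
clock: 2.43
eef_pos: [0.4767, -0.3623, 0.2211]
eef_rot: [[-0.001, 0.979, 0.206], [-0.002, 0.206, -0.979], [-1.0, -0.002, 0.002]]
force: [-0.1, -0.2, -0.3]
grip_width: 0.0872
clock: 2.85
eef_pos: [0.4856, -0.3535, 0.2197]
eef_rot: [[-0.0, 0.917, -0.398], [0.001, -0.398, -0.917], [-1.0, -0.001, -0.001]]
force: [-0.7, 0.7, 0.7]
grip_width: 0.0872
t 2.85 pos [ 0.4856 -0.3535  0.2197] yaw -113.45 down [-0.     0.001 -1.   ] F [-0.7  0.7  0.7] w 0.0872 q6 1.29
units [ 0.493  0.623 -0.911] rx 1.05
```

```bash
python3 -m pendant '[[[1,0,0,0.25,0.31,-0.46,87],[0,0,0,0.25,0.31,-0.45,87],[0,0,0,0,0,0,87],[0,0,0,0,0,0,87]]]' >/dev/null
python3 go.py .523 -.330 .052 -114.5
python3 - <<'E'
from m import *
out=[]
for n,c,h in(("scene",(125,290),50),("top",(392,195),40)):
    out.append(cv2.resize(P[n]["image"][c[1]-h:c[1]+h,c[0]-h:c[0]+h],(380,380),interpolation=cv2.INTER_CUBIC))
cv2.imwrite("pics/d.png",np.hstack(out)[:,:,::-1])
E
```

```text
t 3.18 pos [ 0.5243 -0.3303  0.2001] yaw -115.01 down [ 0.001 -0.    -1.   ] F [-0.2 -0.1 -0.4] w 0.0869 q6 1.39
units [ 3.702 -0.035  0.006] rx -0.51
scene pad (array([677.7, -73.1]), array([56. , 77.1]), 73.7)
top pad (array([671.5, -81.1]), array([0. , 7.4]), 43.3)
```

View pics/d.png

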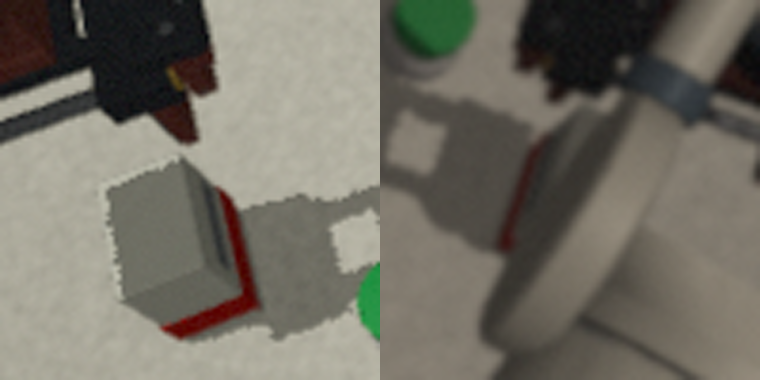

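The carton stands free below the open fingers and its long side matches the tool yaw. I'll descend and grip.

```bash
python3 -m pendant '[[[0,0,0,0.9,0,0,87],[0,0,0,0.9,0,0,87],[0,0,0,0.9,0,0,87],[0,0,0,0.7,0,0,87],[0,0,0,0.2,0,0,87],[0,0,0,0,0,0,87]]]' >/dev/null
python3 go.py .523 -.330 .052 -114.5
python3 -m pendant '[[[0,0,0,0,0,0,30],[0,0,0,0,0,0,30],[0,0,0,0,0,0,30],[0,0,0,0,0,0,30],[0,0,0,0,0,0,30],[0,0,0,0,0,0,30],[0,0,0,0,0,0,30],[0,0,0,0,0,0,30]]]' 20 
python3 go.py .523 -.330 .052 -114.5
```

```text
t 3.78 pos [ 0.5232 -0.3369  0.0596] yaw -115.27 down [ 0.011 -0.01  -1.   ] F [-0.1  0.3 -1. ] w 0.0873 q6 1.39
units [ 0.188 -0.081 -0.154] rx -0.77
clock: 4.45
eef_pos: [0.5267, -0.3406, 0.0721]
eef_rot: [[0.024, 0.904, -0.428], [-0.019, -0.427, -0.904], [-1.0, 0.03, 0.007]]
force: [0.9, 1.3, -1.6]
grip_width: 0.0417
t 4.45 pos [ 0.5267 -0.3406  0.0721] yaw -115.32 down [ 0.024 -0.019 -1.   ] F [ 0.9  1.3 -1.6] w 0.0417 q6 1.39
units [ 0.494 -0.212 -0.202] rx -0.82
```

```bash
python3 -m pendant '[[[0,0,0,-0.3,0,0,30],[0,0,0,-0.8,0,0,30],[0,0,0,-0.9,0,0,30],[0,0,0,-0.9,0,0,30],[0,0,0,-0.5,0,0,30],[-4.5,0,0,-0.2,0,0,30],[-4.5,0,0,0,0,0,30],[0,0,0,0,0,0,30]]]'
python3 go.py .677 -.0725 .215 -106.3
```

```text
clock: 5.12
eef_pos: [0.5208, -0.3364, 0.2233]
eef_rot: [[0.017, 0.961, -0.275], [-0.015, -0.275, -0.961], [-1.0, 0.02, 0.01]]
force: [-0.7, 1.0, -2.7]
grip_width: 0.0418
t 5.12 pos [ 0.5208 -0.3364  0.2233] yaw -105.98 down [ 0.017 -0.015 -1.   ] F [-0.7  1.  -2.7] w 0.0418 q6 1.22
units [ 0.172  1.935 -7.419] rx 0.32
```

```bash
python3 -m pendant '[[[0,0,0,0,0.13,-0.45,30],[0,0,0,0,0.23,-0.8,30],[0,0,0,0,0.26,-0.9,30],[0,0,0,0,0.26,-0.9,30],[0,0,0,0,0.26,-0.9,30],[0,0,0,0,0.26,-0.9,30],[0,0,0,0,0.26,-0.9,30],[0,0,0,0,0.26,-0.9,30],[0,0,0,0,0.13,-0.5,30],[0,0,0,0,0,0,30]]]' >/dev/null
python3 go.py .685 -.0747 .215 -106.3
```

```text
t 5.95 pos [ 0.6844 -0.0769  0.2177] yaw -107.87 down [ 0.007 -0.015 -1.   ] F [ 0.1 -0.4 -1.1] w 0.0418 q6 1.72
units [ 0.066 -0.004 -0.059] rx -1.57
```

```bash
python3 -m pendant '[[[-1.5,0,0,0.3,0,-0.05,30],[0,0,0,0.3,0,0,30],[0,0,0,0,0,0,30]]]' >/dev/null
python3 go.py .685 -.0747 .081 -106.3
python3 - <<'E'
from h import *
o=[]
for n in("scene","top"):
    p=get_image(n);print(n,[ (np.round(d["xy"],1),round(d["confidence"],2)) for d in place_of("carton",p)[:2]])
    o.append(p)
s=o[0]["image"][120:350,140:400];cv2.imwrite("pics/e.png",cv2.resize(s,None,fx=2.5,fy=2.5,interpolation=cv2.INTER_CUBIC)[:,:,::-1])
E
```

```text
t 6.2 pos [ 0.6847 -0.075   0.1899] yaw -106.33 down [ 0.004 -0.016 -1.   ] F [ 0.3  0.8 -3. ] w 0.042 q6 1.7
units [ 2.722 -0.017 -0.048] rx -0.03
scene [(array([269., 250.]), 0.97)]
top [(array([283.3, 130.8]), 0.88), (array([358.2, 274.2]), 0.67)]
```

View pics/e.png

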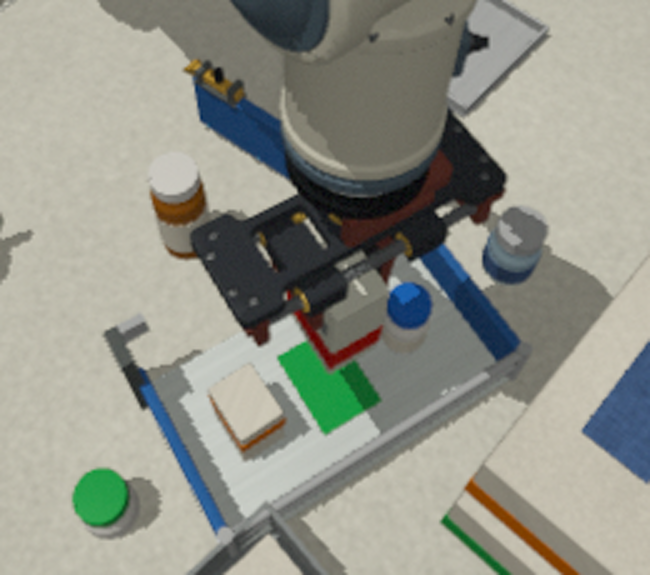

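```bash
python3 - <<'E'
from h import *
np.set_printoptions(precision=4,suppress=True)
p=get_image("scene");q=get_image("top")
a=place_of("carton",p)[0]["xy"];b=place_of("carton",q)[0]["xy"]
print("tri",tri(p,a,q,b))
c=[onz(p,(140+x/2.5-.5,120+y/2.5-.5),.118) for x,y in((334,368),(382,340),(293,300))]
print(c,"yaw -y..+y edge",np.degrees(np.arctan2(*(c[1]-c[0])[[1,0]])),np.linalg.norm(c[1]-c[0]))
th=np.radians(-16.3);R=np.array([[np.cos(th),-np.sin(th)],[np.sin(th),np.cos(th)]])
print("centre",c[0][:2]-R@[.03,-.021],c[1][:2]-R@[.03,.021])
E
```

```text
Traceback (most recent call last):
IndexError: list index out of range
```

```bash
python3 - <<'E'
from h import *
np.set_printoptions(precision=4,suppress=True)
p=get_image("scene");q=get_image("top")
print("tri",tri(p,(269,250),q,(283.3,130.8)))
c=[onz(p,(140+x/2.5-.5,120+y/2.5-.5),.118) for x,y in((334,368),(382,340),(293,300))]
print(c,"yaw -y..+y edge",np.degrees(np.arctan2(*(c[1]-c[0])[[1,0]])),np.linalg.norm(c[1]-c[0]))
th=np.radians(-16.3);R=np.array([[np.cos(th),-np.sin(th)],[np.sin(th),np.cos(th)]])
print("centre",c[0][:2]-R@[.03,-.021],c[1][:2]-R@[.03,.021],get_state()["eef_pos"])
E
```

```text
tri [ 0.6727 -0.0768  0.1242]
[array([ 0.6984, -0.0945,  0.118 ]), array([ 0.7105, -0.0536,  0.118 ]), array([ 0.6392, -0.075 ,  0.118 ])] yaw -y..+y edge 73.57003928590815 0.042595374934065185
centre [ 0.6755 -0.0659] [ 0.6758 -0.0654] [ 0.6862 -0.0747  0.1949]
```

```bash
python3 -m pendant '[[[0,0,1,0.6,0,0,30],[0,0,0,0.8,0,0,30],[0,0,0,0.6,0,0,30],[0,0,0,0.3,0,0,30],[0,0,0,0.1,0,0,30]]]' >/dev/null
python3 go.py .685 -.0747 .081 -106.3
```

```text
t 7.07 pos [ 0.6912 -0.0777  0.1023] yaw -106.36 down [ 0.039 -0.023 -0.999] F [ 0.2 -0.3 -1.4] w 0.0418 q6 1.7
units [ 0.525 -0.193 -0.034] rx -0.06
```

```bash
python3 -m pendant '[[[0,0,-0.8,0.2,-0.2,-0.03,30],[0,0,0,0.15,-0.05,0,30],[0,0,0,0.1,0,0,30]]]' >/dev/null
python3 go.py .685 -.0747 .081 -106.3
```

```text
t 7.32 pos [ 0.6823 -0.074   0.0845] yaw -106.37 down [ 0.026 -0.019 -0.999] F [-0.2 -1.  -2.4] w 0.0418 q6 1.71
units [ 0.089  0.067 -0.002] rx -0.07
```

```bash
python3 -m pendant '[[[0,0,0,0.1,0.06,0,30],[0,0,0,0.1,0,0,30]]]' >/dev/null
python3 go.py .685 -.0747 .081 -106.3
python3 -m pendant '[[[0,0,0,0.1,0,0,30]]]' >/dev/null
python3 go.py .685 -.0747 .081 -106.3
```

```text
t 7.48 pos [ 0.6863 -0.0748  0.0806] yaw -106.36 down [ 0.031 -0.02  -0.999] F [-6.3 -0.7 16.6] w 0.042 q6 1.71
units [-0.01  -0.031  0.007] rx -0.06
t 7.57 pos [ 0.6874 -0.0751  0.0807] yaw -106.35 down [ 0.035 -0.021 -0.999] F [-6.   1.  10.2] w 0.0416 q6 1.71
units [-0.011 -0.061  0.009] rx -0.05
```

```bash
python3 -m pendant '[[[0,0,0,0,0,0,46],[0,0,0,0,0,0,54],[0,0,0,0,0,0,58],[0,0,0,0,0,0,58],[0,0,0,-0.4,0,0,58],[0,0,0,-0.9,0,0,58],[0,0,0,-0.9,0,0,58],[0,0,0,-0.9,0,0,58],[0,0,0,-0.4,0,0,58]]]' 
python3 - <<'E'
from h import *
p=get_image("scene");q=get_image("top")
for n,i in(("scene",p),("top",q)):
    for d in place_of("carton",i)[:1]: print(n,np.round(d["xy"],1),round(d["confidence"],2),onz(i,d["xy"],.009))
s=p["image"][120:350,140:400];cv2.imwrite("pics/f.png",cv2.resize(s,None,fx=2.5,fy=2.5,interpolation=cv2.INTER_CUBIC)[:,:,::-1])
E
python3 go.py .485 -.058 .2 -106.3
```

```text
clock: 8.32
eef_pos: [0.6817, -0.0721, 0.2219]
eef_rot: [[0.03, 0.959, -0.282], [-0.02, -0.281, -0.959], [-0.999, 0.034, 0.011]]
force: [0.5, -0.4, 1.2]
grip_width: 0.0579
scene [268.3 273.7] 0.9 [ 0.67781197 -0.08118654  0.009     ]
top [281.9 142.9] 0.76 [ 0.68258088 -0.07896983  0.009     ]
t 8.52 pos [ 0.681  -0.0721  0.2156] yaw -106.36 down [ 0.024 -0.019 -1.   ] F [-0.1  0.9 -0.6] w 0.0579 q6 1.7
units [ 0.268 -4.81   1.037] rx -0.06
```

View pics/f.png

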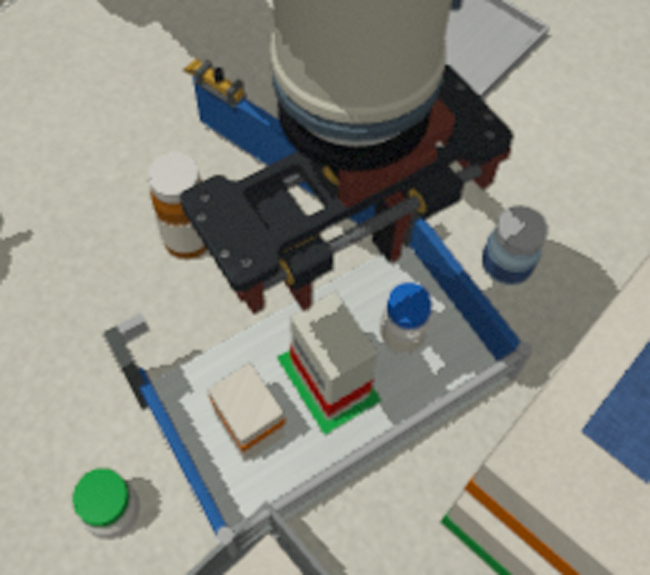

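The carton stands square on the green pad with a green margin showing on both near sides, around (334,418). On to the bottle.

```bash
python3 -m pendant '[[[0,0.6,-1.4,0,-0.5,0.1,87],[0,0,0,0,-0.9,0.2,87],[0,0,0,0,-0.9,0.2,87],[0,0,0,0,-0.9,0.2,87],[0,0,0,0,-0.9,0.2,87],[0,0,0,0,-0.5,0.1,87],[0,0,0,0,0,0,87]]]'>/dev/null
python3 go.py .485 -.058 .2 -106.3
```

```text
t 9.1 pos [ 0.4805 -0.0572  0.1897] yaw -106.34 down [-0.034  0.005 -0.999] F [-0.5  0.1  0.2] w 0.087 q6 1.67
units [-0.261  0.105 -0.011] rx -0.04
```

```bash
python3 -m pendant '[[[0,0.2,1.4,0,0.1,0,87],[0,0,0.2,0.2,0,0,87],[0,0,0,0,0,0,87]]]'>/dev/null
python3 go.py .485 -.058 .053 -106.3
```

```text
t 9.35 pos [ 0.4839 -0.0583  0.1759] yaw -106.37 down [-0.009  0.001 -1.   ] F [-0.7 -0.   0.2] w 0.0868 q6 1.67
units [ 3.072  0.053 -0.019] rx -0.07
```

```bash
python3 -m pendant '[[[0,0,0.4,0.7,0.03,0,87],[0,0,0,0.9,0,0,87],[0,0,0,0.8,0,0,87],[0,0,0,0.4,0,0,87],[0,0,0,0.15,0,0,87]]]'>/dev/null
python3 go.py .485 -.058 .053 -106.3
```

```text
t 9.77 pos [ 0.4892 -0.0591  0.0517] yaw -106.34 down [ 0.    -0.001 -1.   ] F [-0.1 -0.1 -0.2] w 0.0869 q6 1.67
units [-0.032 -0.11   0.003] rx -0.04
```

```bash
python3 -m pendant '[[[0,0,0,0,-0.1,0,60],[0,0,0,0.05,0,0,52],[0,0,0,0.05,0,0,40],[0,0,0,0.05,0,0,40],[0,0,0,0.05,0,0,40]]]' 20 >/dev/null
python3 go.py .485 -.058 .053 -106.3
python3 -m pendant '[[[0,0,0,0,0,0,35],[0,0,0,0,0,0,35]]]' >/dev/null
python3 go.py .485 -.058 .053 -106.3
```

```text
t 10.18 pos [ 0.4867 -0.058   0.0432] yaw -106.33 down [-0.001 -0.001 -1.   ] F [-0.1 -0.2  0.5] w 0.057 q6 1.67
units [-0.244 -0.042  0.013] rx -0.03
t 10.35 pos [ 0.4877 -0.0582  0.0446] yaw -106.33 down [ 0.001 -0.001 -1.   ] F [ 0.1  0.3 -1.1] w 0.048 q6 1.67
units [-0.21  -0.066  0.014] rx -0.03
```

```bash
python3 -m pendant '[[[0,0,0,-0.1,0,0,30],[0,0,0,-0.6,0,0,30],[0,0,0,-0.9,0,0,30],[0,0,0,-0.9,0,0,30],[0,0,0,-0.9,0,0,30],[0,0,0,-0.8,0,0,30],[0,0,0,-0.2,0,0,30]]]' >/dev/null
python3 go.py .531 .308 .21 -106.3
python3 - <<'E'
from h import *
for n in("scene","top"):
    i=get_image(n)
    for z,(t) in((0,"tray"),):
        for d in place_of(t,i)[:1]+look_for(t,i)[:1]: print(n,np.round(d["xy"],1),round(d["confidence"],2),onz(i,d["xy"],z))
E
```

```text
t 10.93 pos [ 0.4843 -0.0574  0.225 ] yaw -106.33 down [-0.008  0.001 -1.   ] F [ 1.3 -0.8 -0.1] w 0.0481 q6 1.67
units [ 0.372 -1.446 -9.095] rx -0.03
scene [320.6 136.8] 0.55 [0.52414278 0.30734289 0.        ]
scene [325.7 135. ] 0.76 [0.53057753 0.32194316 0.        ]
top [132.5 208.4] 0.74 [0.53202834 0.30283887 0.        ]
top [132.1 206.4] 0.96 [0.53716736 0.30390326 0.        ]
```

```bash
python3 -m pendant '[[[0,0,0,0,-0.06,-0.4,30],[0,0,0,0,-0.1,-0.7,30],[0,0,0,0,-0.14,-0.9,30],[0,0,0,0,-0.14,-0.9,30],[0,0,0,0,-0.14,-0.9,30],[0,0,0,0,-0.14,-0.9,30],[0,0,0,0,-0.14,-0.9,30],[0,0,0,0,-0.14,-0.9,30],[0,0,0,0,-0.14,-0.9,30],[0,0,0,0,-0.14,-0.8,30]]]' >/dev/null
python3 go.py .530 .306 .15 -106.3
python3 -m pendant '[[[0,0,0,0,0,-0.3,30],[0,0,0,0,0,0,30]]]' >/dev/null
python3 go.py .530 .306 .15 -106.3
```

```text
t 12.07 pos [0.5201 0.2783 0.1872] yaw -107.1 down [-0.058 -0.006 -0.998] F [ 1.7 -0.7 -1.9] w 0.048 q6 2.3
units [ 0.909  0.083 -0.756] rx -0.8
t 12.23 pos [0.5209 0.2961 0.1797] yaw -106.69 down [-0.068 -0.008 -0.998] F [-0.4  0.1 -0.7] w 0.0479 q6 2.31
units [ 0.723  0.192 -0.324] rx -0.39
```

```bash
python3 -m pendant '[[[0,0.5,2.5,0.1,0.2,-0.3,30],[0,0,0.5,0.2,0.05,0,30],[0,0,0,0.2,0,0,30],[0,0,0,0,0,0,30]]]' >/dev/null
python3 go.py .530 .306 .05 -106.3
```

```text
t 12.57 pos [0.5305 0.302  0.1493] yaw -106.63 down [-0.026 -0.022 -0.999] F [-0.4 -0.7 -2.2] w 0.0479 q6 2.33
units [ 2.478  0.006 -0.164] rx -0.33
```

```bash
python3 -m pendant '[[[0,1.5,1,0.5,0,-0.1,30],[0,0,0,0.8,0,0,30],[0,0,0,0.5,0,0,30],[0,0,0,0.2,0,0,30]]]' >/dev/null
python3 go.py .530 .306 .05 -106.3
```

```text
t 12.9 pos [0.5312 0.3006 0.068 ] yaw -106.96 down [-0.001 -0.001 -1.   ] F [-1.  -0.2 -1.6] w 0.0478 q6 2.33
units [ 0.45  -0.067 -0.122] rx -0.66
```

```bash
python3 -m pendant '[[[0,0,0,0.2,0,-0.1,30],[0,0,0,0.12,0,0,30],[0,0,0,0.06,0,0,30]]]' >/dev/null
python3 go.py .530 .306 .0486 -106.3
python3 -m pendant '[[[0,0,0,0.1,0,0,30],[0,0,0,0.1,0,0,30]]]' >/dev/null
python3 go.py .530 .306 .0486 -106.3
```

```text
t 13.15 pos [0.5316 0.3018 0.0505] yaw -107.14 down [-0.005 -0.003 -1.   ] F [-0.7 -0.1 -2.1] w 0.048 q6 2.33
units [ 0.047 -0.069 -0.089] rx -0.84
t 13.32 pos [0.5327 0.3016 0.0478] yaw -107.17 down [-0.002 -0.002 -1.   ] F [-9.  -6.4 22.8] w 0.0482 q6 2.33
units [-0.019 -0.098 -0.086] rx -0.87
```

Contact with the tray floor at the expected height. I'll release and rise.

```bash
python3 -m pendant '[[[0,0,0,0,0,0,52],[0,0,0,0,0,0,60],[0,0,0,0,0,0,70],[0,0,0,0,0,0,74],[0,0,0,-0.3,0,0,74],[0,0,0,-0.8,0,0,74],[0,0,0,-0.9,0,0,74],[0,0,0,-0.9,0,0,74],[0,0,0,-0.5,0,0,40]]]'>/dev/null
python3 go.py .46 .16 .2 -106.3
python3 - <<'E'
from h import *
p=get_image("scene");q=get_image("top")
for n,i in(("scene",p),("top",q)):
  for t,z in(("bottle",.004),("tray",0),("carton",.009),("gate_push",.062),("gate_hinge",.05)):
    for d in place_of(t,i)[:1]: print(n,t,np.round(d["xy"],1),round(d["confidence"],2),onz(i,d["xy"],z)[:2].round(4))
cv2.imwrite("pics/g.png",cv2.resize(p["image"][60:310,140:400],None,fx=2.3,fy=2.3,interpolation=cv2.INTER_CUBIC)[:,:,::-1])
E
```

```text
t 14.07 pos [0.5317 0.3014 0.1902] yaw -107.14 down [-0.005 -0.004 -1.   ] F [-0.1  0.7 -0.1] w 0.0702 q6 2.33
units [-0.224 -0.672  3.907] rx -0.84
scene bottle [324.1 133.3] 0.83 [0.5253 0.3207]
scene tray [325. 137.] 0.73 [0.5335 0.3149]
scene carton [269.1 273.9] 0.76 [ 0.6794 -0.0804]
scene gate_push [248.9 169.5] 0.85 [0.4858 0.0633]
scene gate_hinge [298.9 207.4] 0.63 [0.6349 0.0692]
top bottle [134.8 207.6] 0.63 [0.533  0.2961]
top tray [134.8 206.7] 0.59 [0.5361 0.2972]
top carton [279.9 144.5] 0.87 [ 0.6785 -0.0736]
top gate_push [227.5 216. ] 0.59 [0.4906 0.0625]
top gate_hinge [222.2 155.3] 0.74 [0.6439 0.0715]
```

View pics/g.png

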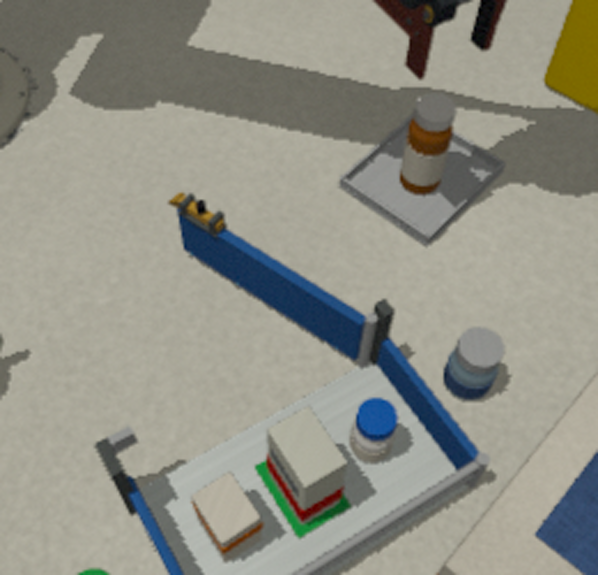

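The bottle stands upright in the tray at about (425,150), the carton is on the pad, and the gate is clear. Next I'll put the closed fingers on the gate's outer side.

```bash
python3 go.py .480 .118 .2 -106.3
python3 -m pendant '[[[0,0,0,-0.2,0,0,0],[0,0,0,-0.1,0.02,0.5,0],[0,0,0,0,0.02,0.9,0],[0,0,0,0,0.02,0.9,0],[0,0,0,0,0.02,0.9,0],[0,0,0,0,0.02,0.9,0],[0,0,0,0,0,0.5,0],[0,0,0,0,0,0,0]]]'>/dev/null
python3 go.py .480 .118 .15 -106.3
```

```text
t 14.67 pos [0.5308 0.3008 0.1837] yaw -107.15 down [-0.011 -0.007 -1.   ] F [ 0.9  0.2 -0.3] w 0.0405 q6 2.33
units [-0.362  0.131  4.745] rx -0.85
t 15.33 pos [0.4781 0.1188 0.1996] yaw -106.87 down [-0.011 -0.008 -1.   ] F [ 0.5 -0.1  0.3] w 0.0004 q6 2.04
units [ 1.239  0.062 -0.01 ] rx -0.57
```

```bash
python3 -m pendant '[[[0,0.4,0.4,0.7,0.05,0,0],[0,0,0,0.9,0,0,0],[0,0,0,0.9,0,0,0],[0,0,0,0.7,0,0,0],[0,0,0,0.3,0,0,0],[0,0,0,0.1,0,0,0]]]'>/dev/null
cat > gate.py <<'E'
# gate.py a o r: tool target for the push at gate angle a (deg)
import sys,subprocess;from h import *
a,o,r,z=np.radians(float(sys.argv[1])),float(sys.argv[2]),.155,float(sys.argv[3])
th=np.radians(-16.3);B=np.array([[np.cos(th),-np.sin(th)],[np.sin(th),np.cos(th)]])
H=np.array([.6394,.0661]);s=get_state();rel=B.T@(np.array(s["eef_pos"])[:2]-H)
t=H+B@[-r*np.sin(a)-o*np.cos(a),-r*np.cos(a)+o*np.sin(a)]
print("rel to hinge in bay",rel.round(4),"a for offset o",np.degrees(np.arctan2(-rel[0],-rel[1])-np.arctan2(o,np.sqrt(max(rel@rel-o*o,0)))).round(1),"radius",np.linalg.norm(rel).round(3))
subprocess.run(["python3","go.py",*map(str,(t[0],t[1],z)),"-106.3"])
E
python3 gate.py 71 .05 .048
```

```text
t 15.83 pos [0.4843 0.1196 0.0583] yaw -107.06 down [ 0.013  0.002 -1.   ] F [-0.9 -0.7 -0.5] w 0.0004 q6 2.04
units [0.257 0.027 0.277] rx -0.76
rel to hinge in bay [-0.1639  0.0079] a for offset o 75.0 radius 0.164
```

```bash
python3 -m pendant '[[[0,0,0,0.15,0.1,0.3,0],[0,0,0,0.1,0.1,0.4,0],[0,0,0,0,0.1,0.4,0],[0,0,0,0,0.11,0.32,0],[0,0,0,0,0.11,0.32,0]]]'>/dev/null
python3 gate.py 55 .018 .048
```

```text
t 16.25 pos [0.4855 0.0467 0.0498] yaw -106.63 down [ 0.015  0.003 -1.   ] F [-0.3 -0.4 -0.9] w 0.0005 q6 1.89
units [0.045 0.125 0.309] rx -0.33
rel to hinge in bay [-0.1422 -0.0618] a for offset o 59.9 radius 0.155
```

```bash
python3 -m pendant '[[[0,0,0,0.02,0.16,0.3,0],[0,0,0,0,0.16,0.3,0],[0,0,0,0,0.21,0.27,0],[0,0,0,0,0.21,0.27,0]]]'>/dev/null
python3 gate.py 30 .018 .048
python3 - <<'E'
from h import *
p=get_image("scene")
print([(t,[(np.round(d["xy"],1),round(d["confidence"],2)) for d in place_of(t,p)[:1]]) for t in("gate_push","bolt","strike","bottle","carton")])
cv2.imwrite("pics/i.png",cv2.resize(p["image"][60:310,130:390],None,fx=2.3,fy=2.3,interpolation=cv2.INTER_CUBIC)[:,:,::-1])
E
```

```text
t 16.58 pos [ 0.5041 -0.0096  0.0551] yaw -106.57 down [ 0.023  0.003 -1.   ] F [ 0.5  1.7 -0.2] w 0.0005 q6 1.77
units [0.181 0.386 0.365] rx -0.27
rel to hinge in bay [-0.1086 -0.1106] a for offset o 37.8 radius 0.155Traceback (most recent call last):
  File "<stdin>", line 3, in <module>
ValueError: it knows: bay, bottle, carton, drops, gate_hinge, gate_push, mug, ointment, pad, strike, swabs, tray, vial_box
```

```bash
python3 - <<'E'
from h import *
p=get_image("scene")
cv2.imwrite("pics/i.png",cv2.resize(p["image"][60:310,130:390],None,fx=2.3,fy=2.3,interpolation=cv2.INTER_CUBIC)[:,:,::-1])
E
```

View pics/i.png

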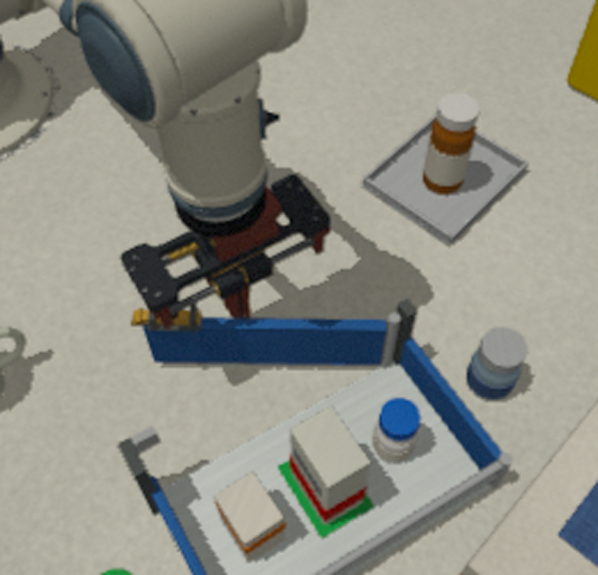

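The gate is following the fingers, at about 38°, and the bottle and carton are undisturbed. Continuing.

```bash
python3 -m pendant '[[[0,0,-0.5,0.12,0.25,0.22,0],[0,0,0,0.05,0.25,0.22,0],[0,0,0,0,0.28,0.18,0],[0,0,0,0,0.28,0.18,0]]]'>/dev/null
python3 gate.py 10 .018 .05
python3 -m pendant '[[[0,0,0,0,0.28,0.12,0],[0,0,0,0,0.25,0.1,0]]]'>/dev/null
python3 gate.py 5 .018 .05
```

```text
t 17.07 pos [ 0.5365 -0.0503  0.0503] yaw -106.44 down [ 0.016  0.008 -1.   ] F [ 0.   0.7 -0.4] w 0.0005 q6 1.69
units [0.011 0.537 0.223] rx -0.14
rel to hinge in bay [-0.0661 -0.1406] a for offset o 18.5 radius 0.155
t 17.23 pos [ 0.5554 -0.0652  0.0508] yaw -106.4 down [ 0.016  0.009 -1.   ] F [-0.2  0.7  0.5] w 0.0005 q6 1.67
units [0.022 0.309 0.08 ] rx -0.1
rel to hinge in bay [-0.0438 -0.1496] a for offset o 9.7 radius 0.156
```

```bash
python3 -m pendant '[[[0,0,0,0,0.25,0.06,0],[0,0,0,0,0.2,0.03,0]]]'>/dev/null
python3 gate.py 0 .018 .05
python3 -m pendant '[[[0,0,0,0,0.15,0.02,0],[0,0,0,0,0.15,0,0]]]'>/dev/null
python3 gate.py 0 .018 .05
python3 -m pendant '[[[0,0,0,0,0.15,0,0],[0,0,0,0,0.15,0,0]]]'>/dev/null
python3 gate.py 0 .018 .05
```

```text
t 17.4 pos [ 0.5717 -0.0735  0.051 ] yaw -106.37 down [ 0.013  0.01  -1.   ] F [-1.2 -0.2 -0.3] w 0.0001 q6 1.66
units [0.026 0.196 0.051] rx -0.07
rel to hinge in bay [-0.0258 -0.153 ] a for offset o 2.9 radius 0.155
t 17.57 pos [ 0.5776 -0.0758  0.051 ] yaw -106.31 down [-0.003  0.015 -1.   ] F [-50.6  10.8  28. ] w 0.0004 q6 1.66
units [0.024 0.037 0.038] rx -0.01
rel to hinge in bay [-0.0195 -0.1535] a for offset o 0.6 radius 0.155
t 17.73 pos [ 0.5764 -0.0756  0.0514] yaw -106.22 down [-0.037  0.022 -0.999] F [-30.1   5.2  16.2] w 0.0003 q6 1.66
units [0.032 0.068 0.034] rx 0.08
rel to hinge in bay [-0.0207 -0.1536] a for offset o 1.0 radius 0.155
```

The push force rose to about 50 N against something rigid, far above the 7 N the latch needs, so this is probably the stop. I'll back off and check.

```bash
python3 -m pendant '[[[0,0,0,0,-0.3,0,0],[0,0,0,0,-0.5,0,0],[0,0,0,0,-0.5,0,0],[0,0,0,-0.3,-0.5,0,0],[0,0,0,-0.9,-0.3,0,0],[0,0,0,-0.9,-0.3,0,0],[0,0,0,-0.9,-0.9,0,0],[0,0,0,-0.9,-0.9,0,0],[0,0,0,-0.3,-0.9,0,0],[0,0,0,0,0,0,0]]]'
python3 - <<'E'
from h import *
p=get_image("scene");q=get_image("top")
for n,i in(("scene",p),("top",q)):
  for t,z in(("bottle",.004),("carton",.009),("gate_push",.062),("gate_hinge",.05),("strike",.094)):
    for d in place_of(t,i)[:1]: print(n,t,np.round(d["xy"],1),round(d["confidence"],2),onz(i,d["xy"],z)[:2].round(4))
a=cv2.resize(p["image"][150:330,140:340],(400,360),interpolation=cv2.INTER_CUBIC)
b=cv2.resize(p["image"][225:285,170:230],(360,360),interpolation=cv2.INTER_CUBIC)
cv2.imwrite("pics/j.png",np.hstack([a,b])[:,:,::-1])
E
```

```text
clock: 18.57
eef_pos: [0.3924, -0.0227, 0.2203]
eef_rot: [[-0.043, 0.96, -0.276], [0.021, -0.275, -0.961], [-0.999, -0.047, -0.008]]
force: [0.4, -0.4, 0.3]
grip_width: 0.0
scene bottle [322.9 135.2] 0.82 [0.527 0.313]
scene carton [266.  272.7] 0.63 [ 0.6727 -0.0829]
scene gate_push [238.1 234.6] 0.6 [ 0.5852 -0.0752]
scene gate_hinge [298.1 209.2] 0.91 [0.6365 0.0644]
scene strike [197.2 247.3] 0.67 [ 0.5563 -0.1595]
top bottle [132.7 211.3] 0.96 [0.5239 0.3012]
top carton [281.5 145.4] 0.75 [ 0.6759 -0.0776]
top gate_push [285.5 171.7] 0.59 [ 0.5918 -0.0801]
top gate_hinge [224.1 156.9] 0.67 [0.6396 0.0669]
```

View pics/j.png

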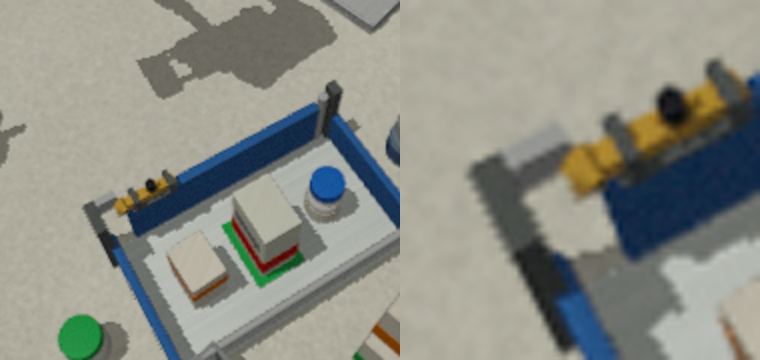

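The bolt tip at (570,165) in the right crop overlaps the strike's end by about 7 mm on the bay side. The gate lies along the front with the pad, carton and neighbours undisturbed, so I'm handing in.

```bash
python3 -c "
from bench import *
print(close_job())"
```

```text
the job is handed in; nothing more can be done
None
```

I put the carton on the green pad, stood the bottle in the steel tray and pushed the gate shut. I handed the job in at about 19 s of the 72 s; no verdict is reported.

**Last checks**
- **Gate:** by the image estimates it is within about 0.01–0.02 rad of shut. The push met a rigid stop at about 50 N, against the 7 N the latch needs.
- **Bolt:** in the last picture its tip overlaps the strike by about 7 mm on the bay side, so it looks latched. I did not pull on the gate to test it.
- **Carton:** upright and square on the pad. The last network estimates put it 5–11 mm from the pad's middle (limit 15 mm). Kinematics and the green margin in the pictures suggest about 2 mm.
- **Bottle:** upright and let go, within roughly 10 mm of the tray's middle. The two cameras disagreed by up to about 25 mm there, mostly in y.
- **Other things:** the box and blue-capped bottle in the bay and the green-capped jar looked unmoved in the last picture. The swabs jar was only partly in view and the mug was out of frame, and neither was measured again. The robot was clear of everything at hand-in.

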